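Roll-test two mixer spindles and reject the bent one

TASK

Take the yellow-handled presser and, bearing down lightly on the steel barrel from above (a few newtons, never more than 12 N, even where a barrel rises), roll each of the two spindles one full turn along the check plate, one after the other, leaving each where it has rolled to. One of them is bent and lifts as it turns. Set the presser back on its black mat, put the bent spindle in the red tray, leave the true one lying on the plate, and do not disturb the other things on the bench.

Things in the scene. Friction and masses are not known exactly. Their poses are not given: they have to be found in the camera images.
- spindle_a: one of two steel spindles that look alike, 160 mm long, lying along its x axis. Origin: on the collars' axis at mid-length. It rolls on two grey collars, 22 mm diameter, 14 mm wide, centred 65 mm either side of the origin; between them is a barrel 16 mm in diameter over the middle 90 mm. About 0.2 kg. A full turn carries it 69 mm, and a flat block pressed on its barrel 119 mm.
- spindle_b: the other spindle, same in size and look. One of the two (not told which) is bent: its barrel lies 2.5 mm off the collars' axis, so the barrel's top rises and falls 5 mm as it turns; the bow starts underneath, and let go it rolls by itself to bow-down. The barrel of the true one stays level, 19 mm above the plate at its top. Both axes are 11 mm above the plate.
- presser: hand presser, 0.2 kg: rubber-faced flat sole, 50 mm (its x) by 76 mm (its y), on a springy pad under a plate, and on it a yellow upright handle in the middle, 36 mm (x) by 18 mm (y), from 18 to 70 mm above the sole's underside. The pad gives 1 mm per 6 N, 4 mm at most. Origin: centre of the unloaded underside; z up. Grip the 18 mm; the sole fits between a spindle's collars.
- mat_top (a point): centre of the top of the black rubber mat, 130 x 130 mm, 4 mm thick, fixed on the bench, on which the presser stands at the start; z up
- plate_top (a point): centre of the top face of the flat dark steel check plate, 16 mm thick, fixed. Its y axis is the rolling direction (plate 360 mm long), its x axis runs across (170 mm) and the spindles lie along it, one near each end (about 130 mm from the centre). Blue stop strips 6 mm high, 8 mm wide, stand along both ends (y = +-172 to 180 mm). z up.
- tray: red open reject tray, 210 mm (its x) by 120 mm (its y), 26 mm high, walls and floor 4 mm, fixed. Origin: under its centre, on the bench; z up.
- tip_box: blue-topped box of pipette tips, 122 x 87 x 66 mm, origin under its centre; bystander
- beaker: red plastic beaker, 90 mm across, 100 mm tall, origin under its centre; bystander
- cap: orange screw cap, 36 mm across, 14 mm tall, origin under its centre; bystander
- marker: red marker pen with a black end, 145 x 13 x 13 mm, along its x axis, origin under its centre; bystander
Not all that is in view belongs to the job. What is shaped like the spindle_a but pink is not meant. There is more than one size of the tray; the job needs the smaller.

How it is judged:
On the way, in this order (a step that is already met when the one before it is completed fails the run):
1. the presser bears on a spindle that has rolled more than 30 mm from its start (((distance of spindle_a from where it was at the start of the episode above 0.03 m and contact force between presser and spindle_a above 0.5 N) or (distance of spindle_b from where it was at the start of the episode above 0.03 m and contact force between presser and spindle_b above 0.5 N))), for 0.05 s.
2. the presser bears on the other spindle, rolled more than 30 mm from its start, while the first lies more than 45 mm from its start (((distance of spindle_a from where it was at the start of the episode above 0.03 m and contact force between presser and spindle_a above 0.5 N and distance of spindle_b from where it was at the start of the episode above 0.045 m) or (distance of spindle_b from where it was at the start of the episode above 0.03 m and contact force between presser and spindle_b above 0.5 N and distance of spindle_a from where it was at the start of the episode above 0.045 m))), for 0.05 s.
At the end, for the whole second after the job is handed in: the bent spindle lies in the red tray (its middle within the walls and less than 22 mm above the bench), the true one lies on its collars on the plate more than 50 mm from where it started, the presser stands upright on the mat within 40 mm of its centre, all released and at rest (((distance between spindle_a_c4 and spindle_a below 0.001 m and distance between spindle_b_c4 and spindle_b above 0.0015 m and distance of spindle_a from where it was at the start of the episode above 0.05 m and z of spindle_a in the frame of plate_top between 0.007 and 0.015 m and x of spindle_a in the frame of plate_top between -0.05 and 0.05 m and y of spindle_a in the frame of plate_top between -0.175 and 0.175 m and x of spindle_b in the frame of tray between -0.1 and 0.1 m and y of spindle_b in the frame of tray between -0.056 and 0.056 m and z of spindle_b in the frame of tray below 0.022 m) or (distance between spindle_b_c4 and spindle_b below 0.001 m and distance between spindle_a_c4 and spindle_a above 0.0015 m and distance of spindle_b from where it was at the start of the episode above 0.05 m and z of spindle_b in the frame of plate_top between 0.007 and 0.015 m and x of spindle_b in the frame of plate_top between -0.05 and 0.05 m and y of spindle_b in the frame of plate_top between -0.175 and 0.175 m and x of spindle_a in the frame of tray between -0.1 and 0.1 m and y of spindle_a in the frame of tray between -0.056 and 0.056 m and z of spindle_a in the frame of tray below 0.022 m)) and horizontal distance between presser and mat_top below 0.04 m and angle between presser's own z axis and vertical below 0.1 rad and z of presser in the frame of mat_top below 0.006 m and linear speed of each of spindle_a, spindle_b, presser below 0.03 m/s); the robot touches nothing.
It fails at once if the presser bears on a spindle with more than 12 N (contact force between presser and spindle_a above 12 N or contact force between presser and spindle_b above 12 N).
It fails at once if a bystander is moved by more than 25 mm (distance of any of tip_box, beaker, cap, marker from where it was at the start of the episode above 0.025 m).
It also fails if it takes over 72 s, if anything falls off the work surface, if the arm or the gripper's body presses on something with over 40 N, if the wrist force passes 120 N, or if a joint passes its speed limit or range.

ROBOT

A 7-joint arm with a two-finger parallel gripper is mounted at the origin on the work surface. World frame = base frame: x ahead of the robot, y to its left, z up, the work surface at z = 0. Lengths are in m, angles in rad, forces in N, time in s.
With the tool pointing down it reaches from about 0.4 to 0.9 m from the base axis. Payload 5.5 kg.
Tool frame: the origin (TCP) lies at the very end of the fingers, on their centre line; the grasp point (between the pads) lies 19 mm behind it; z points along the fingers, y is the line along which they close (so a half turn about z gives the same grasp; the last joint's range is limited). The gripper opens to 85 mm and grips with 20 to 120 N. Pads are 22 mm wide; open, the fingers measure 114 mm over their backs; the gripper's body (76 mm by 85 mm) begins 54 mm behind the grasp point. The pads swing forward as they close: fully open they stand 13 mm farther back than shut.
Start: joints at [-1.063, 0.501, -0.427, 1.55, 0.221, 1.138, -0.21], TCP at [0.157, 0.631, 0.231] pointing down, gripper open.
Joint ranges: [-2.88, 2.88], [-0.31, 2.03], [-1.54, 1.56], [0.2, 2.42], [-1.41, 4.55], [0.19, 2.02], [-2.57, 2.57]. Speed limits (rad/s): [2.57, 2.57, 3.14, 3.14, 3.14, 3.14, 3.14].

INTERFACE

Orientations are given as a unit quaternion [w, x, y, z].
In Python, from workcell import arm, get_image gives the robot as it stands.
- The arm moves only by the shell command python3 -m inch 'ROWS' [FORCE]. ROWS is JSON, a list of rows, each a list of 3 entries, a list of its own where there are three numbers: the turn, a rotation vector about the tool's x, y, z normalised to -1 to 1, where 1 is 0.12 rad, then the shift along the tool's x, y, z normalised to -1 to 1, where 1 is 30 mm, then the closure, from -1 (fully open) to 1 (shut). In form: [[[ax, ay, az], [dx, dy, dz], grip], ...]. A call has 1 to 8 rows; each row shifts and turns the commanded pose from where the row before left it, along the tool's axes as they then stand; what a row does not reach is not made up. A row lasts 1/10 s, in which the tool goes at most 50 mm and 8.59 degrees, less where a joint would pass 70% of its speed; a pose out of reach is approached as far as the arm can. A call with a number of a shift or a turn outside -1 to 1 is refused whole. A call with a gripper value outside its range is refused whole. The fingers move at their own pace and stop on an object; FORCE is the grip in N (left out, the last holds). Time passes only in rows, so rows that do not move let the fingers close. It gives the time, the measured TCP pose, the force, the opening and the grip force at its end, in the units of the state.
- arm.get_obs(): the state, without advancing time (a new reading comes with each control period).
- get_image(name): name is "scene" or "top"; returns a dict with "color" (420x560x3 uint8, red, green, blue), "fx", "fy", "cx", "cy" (pixels), "k1" (the pictures are not rectified: a ray, as slopes to the right and down, at radius r is drawn at 1 + k1 r^2 times it, then the intrinsics apply), "R" (3x3) and "t" (3): a world point X has camera coordinates R X + t. Camera axes: x right, y down, z forward; pixel columns grow to the right and rows downward; lengths in m; the calibration is good to about 2 mm. A picture is of the moment at which its call begins. There is no depth.
- arm.finish_job(): hands the job in; it is judged then, once.
The state is a dict: "clock": time; "q": joint angles; "joint_vel": joint speeds; "joint_torque": joint torques, N m; "ee_pos": TCP position; "tool_rot": TCP orientation; "wrist_force": force on the tool from outside, world axes, zero at the start; "torque": the same for the moment, N m; "opening": finger opening in m; "grip_force": force on a finger pad.
Only numpy, scipy, OpenCV 4.12 (cv2) and the standard library are available. Lean on these libraries where they do the work, as an engineer would, in place of code of your own. Each camera call takes 0.05 s, during which the arm holds its last target. There are 200 camera calls.

## Working session

There is one attempt and no reset: what is moved stays moved. The work goes in short steps, Python scripts to look and compute and a shell command to move; the robot and the scene stay as the last step left them, time stands still between calls to the robot, and variables do not carry over. Pictures are saved under pics/ and viewed, at most 10 in all, crops included, and the job is handed in when it is done.

```bash
mkdir -p pics; ls
cat > h.py <<'E'
import numpy as np, cv2, pickle
from workcell import arm, get_image
def snap(n,f):
    d=get_image(n); cv2.imwrite(f'pics/{f}.png',d['color'][:,:,::-1]); pickle.dump(d,open(f'pics/{f}.pkl','wb')); return d
def load(f): return pickle.load(open(f'pics/{f}.pkl','rb'))
def K(d): return np.array([[d['fx'],0,d['cx']],[0,d['fy'],d['cy']],[0,0,1.]]),np.array([d['k1'],0,0,0.])
def ray(d,u,v,z):
    k,c=K(d); p=cv2.undistortPoints(np.array([[[u,v]]],float),k,c)[0,0]
    R=np.array(d['R']);t=np.array(d['t']); o=-R.T@t; r=R.T@np.array([p[0],p[1],1]); return o+r*(z-o[2])/r[2]
def proj(d,X):
    k,c=K(d); return cv2.projectPoints(np.array(X,float).reshape(-1,1,3),cv2.Rodrigues(np.array(d['R']))[0],np.array(d['t'],float),k,c)[0][:,0]
E
python3 - <<'E'
from h import *
for n in('scene','top'):
    d=snap(n,n+'0'); print(n,-np.array(d['R']).T@np.array(d['t']),d['fx'],d['k1'])
o=arm.get_obs();print(o['clock'],o['ee_pos'],o['tool_rot'],o['wrist_force'],o['opening'])
E
```

```text
pics
scene [1.22821309 1.04824002 0.97099253] 492.69408093807465 -0.08299130836085207
top [ 0.4277988  -0.08935234  1.36897258] 499.208687002424 -0.013864891983853881
0.1 [0.15741296 0.63000524 0.23034697] [-1.36253332e-04  1.22067885e-01  9.92521359e-01 -8.74041416e-04] [-0.02544198 -0.07647132  0.44649268] 0.08559618753520397
```

View pics/top0.png

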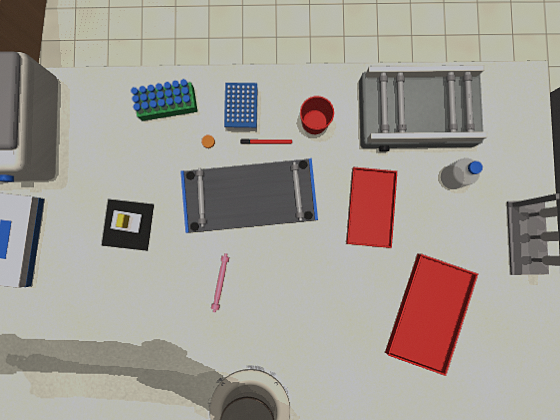

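View pics/scene0.png

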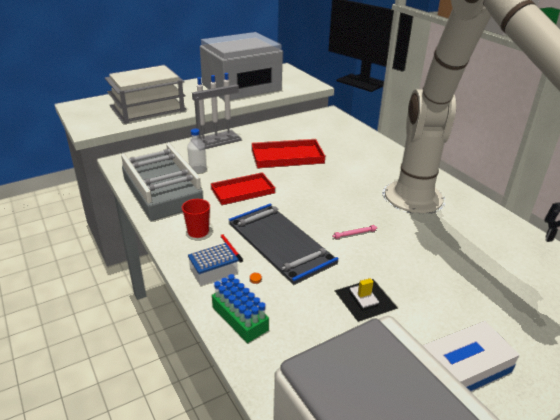

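The top view has +x up and +y to the left. What could be taken for what:
- **Spindles:** the steel ones lie on the plate at (200,197) and (296,190). The lookalikes are the pink one at (220,283) and the grey rods in the rack at (385–470,100), neither of which is wanted.
- **Trays:** the small one, which I want, is at (372,208); the large one is at (432,313).
- **Presser:** yellow handle on the black mat at (127,221).
- **Stops:** blue strips at (184,203) and (312,190).

Next I'll measure these and check one close crop.

Run:
```python
from h import *
d=load('top0'); im=d['color']; hsv=cv2.cvtColor(im,cv2.COLOR_RGB2HSV)
def box(name,m,roi,z):
    u0,v0,u1,v1=roi; M=np.zeros(m.shape,np.uint8); M[v0:v1,u0:u1]=m[v0:v1,u0:u1]
    c=max(cv2.findContours(M,0,2)[0],key=cv2.contourArea); b=cv2.boxPoints(cv2.minAreaRect(c))
    P=np.array([ray(d,*p,z)[:2] for p in b]); e1=P[1]-P[0]; e2=P[2]-P[1]
    print(name,'px',b.mean(0).round(1),'ctr',P.mean(0).round(4),'sizes',np.linalg.norm(e1).round(4),np.linalg.norm(e2).round(4),'ang',np.degrees(np.arctan2(e1[1],e1[0])).round(1),np.degrees(np.arctan2(e2[1],e2[0])).round(1))
H,S,V=[hsv[:,:,i].astype(int) for i in range(3)]
red=((H<8)|(H>172))&(S>150)&(V>80)
yel=(H>20)&(H<35)&(S>120)
blue=(H>100)&(H<125)&(S>120)
dark=V<45
box('tray',red,(340,160,405,255),.026)
box('handle',yel,(95,195,160,255),.074)
box('mat',(V<60)|yel|((S<60)&(V>180)&False),(95,195,160,255),.004)
box('white',(S<50)&(V>190),(108,205,146,238),.02)
box('bl1',blue,(175,160,192,235),.022); box('bl2',blue,(305,155,320,222),.022)
box('plate',blue|(V<110),(178,155,320,235),.016)
box('barrelL',(S<40)&(V>125),(192,165,212,230),.03); box('barrelR',(S<40)&(V>125),(286,155,306,222),.03)
print(hsv[197,200],hsv[195,250],hsv[185,295])
a=cv2.resize(im[150:260,95:325],None,fx=3.4,fy=3.4,interpolation=2); cv2.imwrite('pics/c1.png',a[:,:,::-1])
```

```text
tray px [372.  207.2] ctr [ 0.538  -0.3372] sizes 0.2092 0.1208 ang -6.0 -95.4
handle px [122.3 220.5] ctr [0.5065 0.3225] sizes 0.0329 0.0294 ang -8.6 -100.1
mat px [127.4 224.5] ctr [0.4997 0.3305] sizes 0.1273 0.1299 ang -5.7 -97.4
white px [130.8 222. ] ctr [0.5054 0.3164] sizes 0.0454 0.0446 ang -8.6 -100.1
bl1 px [184.5 201.5] ctr [0.5597 0.1702] sizes 0.0079 0.1674 ang -85.9 -175.0
bl2 px [312.8 189. ] ctr [ 0.5895 -0.1785] sizes 0.0077 0.1653 ang -84.6 -175.1
plate px [248.5 195.4] ctr [ 0.5747 -0.0035] sizes 0.3627 0.1699 ang -85.1 -175.5
barrelL px [201.5 193.5] ctr [0.5799 0.1227] sizes 0.0517 0.1549 ang -90.7 -180.0
barrelR px [297.6 194.9] ctr [ 0.5728 -0.1367] sizes 0.0117 0.1365 ang -84.3 -174.6
[ 11  11 184] [150   3  80] [ 15  14 143]
```

View pics/c1.png

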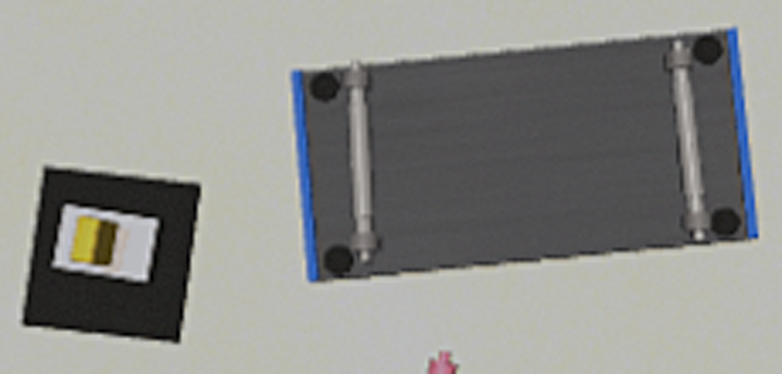

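The crop shows steel spindles with grey collars at both ends of the plate. The presser's white plate is centred near full-image pixel (126,222) with its long side along ±y, and its yellow handle is on top. Choices confirmed.

```bash
cat >> h.py <<'E'
def yaw(o):
    w,x,y,z=o['tool_rot']; ty=np.array([2*(x*y-w*z),1-2*(x*x+z*z),2*(y*z+w*x)]); return np.arctan2(-ty[0],ty[1]),ty[2]
def plan(T,yd=None):
    o=arm.get_obs(); a,_=yaw(o); D=np.array(T)-o['ee_pos']
    b=a if yd is None else np.radians(yd)
    # shift in tool axes, assuming the turn is made first
    x=-(np.cos(b)*D[0]+np.sin(b)*D[1]); y=-np.sin(b)*D[0]+np.cos(b)*D[1]
    print('t',round(o['clock'],2),'ee',np.round(o['ee_pos'],4),'yaw',np.degrees(a).round(2),'F',np.round(o['wrist_force'],2),'op',round(o['opening'],4),'grip',round(o['grip_force'],1))
    print('  units turn z',round(-(b-a)/.12,2),'shift',np.round(np.array([x,y,-D[2]])/.03,2))
E
python3 - <<'E'
from h import *
d=load('top0')
f=lambda x,y,z:print(ray(d,95+x/3.4,150+y/3.4,z).round(4))
f(106,243.5,.022)
print('handle top'); f(87,238,.074)
print('L collars');f(357,76,.032);f(366,243,.032)
print('R collars');f(679,58,.032);f(697,222,.032)
s=load('scene0'); print(proj(d,[[.505,.32,.074]]),proj(s,[[.505,.32,.074]]))
plan([.505,.32,.16],-7.8)
E
```

```text
[0.5063 0.3283 0.022 ]
handle top
[0.5077 0.3269 0.074 ]
L collars
[0.637  0.1266 0.032 ]
[0.5038 0.1192 0.032 ]
R collars
[ 0.6482 -0.13    0.032 ]
[ 0.5173 -0.1423  0.032 ]
[[123.19194053 220.99897738]] [[363.2905389  277.51519402]]
t 0.1 ee [0.1574 0.63   0.2303] yaw -14.02 F [-0.03 -0.08  0.45] op 0.0856 grip 0.0
  units turn z -0.91 shift [-12.88  -8.67   2.34]
```

```bash
python3 -m inch '[[[0,0,-0.91],[-0.8,-0.5,0],-1],[[0,0,0],[-1,-0.65,0],-1],[[0,0,0],[-1,-0.65,0],-1],[[0,0,0],[-1,-0.65,0],-1],[[0,0,0],[-1,-0.65,0],-1],[[0,0,0],[-1,-0.65,0],-1],[[0,0,0],[-1,-0.65,0],-1],[[0,0,0],[-1,-0.65,0],-1]]'
python3 -m inch '[[[0,0,0],[-1,-0.65,0.5],-1],[[0,0,0],[-1,-0.65,0.5],-1],[[0,0,0],[-1,-0.65,0.5],-1],[[0,0,0],[-1,-0.65,0.4],-1],[[0,0,0],[-1,-0.65,0.4],-1],[[0,0,0],[0,0,0],-1],[[0,0,0],[0,0,0],-1]]'
python3 -c "
from h import *
plan([.507,.3275,.035],-7.8)
d=snap('scene','s1')
cv2.imwrite('pics/s1c.png',cv2.resize(d['color'][200:340,300:440],None,fx=4,fy=4)[:,:,::-1])"
```

```text
clock: 0.9
ee_pos: [0.3676, 0.4452, 0.2309]
tool_rot: [-0.0, 0.068, 0.998, -0.0]
wrist_force: [0.7, 0.9, 0.2]
opening: 0.0857
grip_force: 0.0
clock: 1.6
ee_pos: [0.5024, 0.3284, 0.1613]
tool_rot: [-0.001, 0.069, 0.998, -0.001]
wrist_force: [0.0, -0.3, -0.6]
opening: 0.0854
grip_force: 0.0
t 1.6 ee [0.5024 0.3284 0.1613] yaw -7.92 F [ 0.01 -0.34 -0.57] op 0.0854 grip 0.0
  units turn z -0.02 shift [-0.16 -0.01  4.21]
```

View pics/s1c.png

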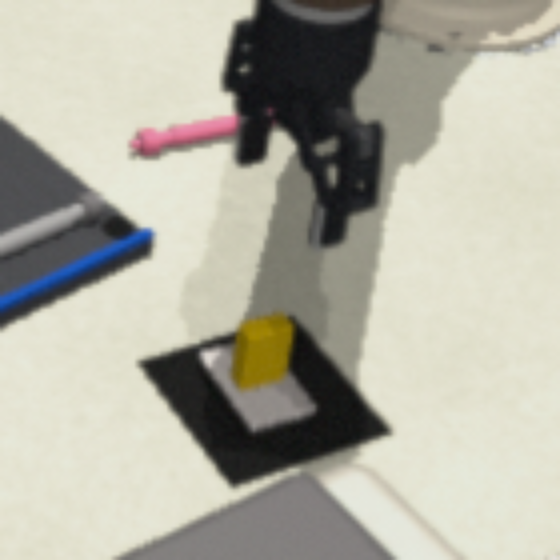

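The open fingers are above the handle (crop (263,350)), one on each side along ±y, and aligned. Descending and gripping.

```bash
python3 -m inch '[[[0,0,0],[-0.15,0,0.8],-1],[[0,0,0],[0,0,0.9],-1],[[0,0,0],[0,0,0.9],-1],[[0,0,0],[0,0,0.8],-1],[[0,0,0],[0,0,0.5],-1],[[0,0,0],[0,0,0.3],-1],[[0,0,0],[0,0,0],-1]]' | grep -v tool
python3 -m inch '[[[0,0,0],[0,0,0],1],[[0,0,0],[0,0,0],1],[[0,0,0],[0,0,0],1],[[0,0,0],[0,0,0],1],[[0,0,0],[0,0,0],1],[[0,0,0],[0,0,0],1]]' 60 | grep -v tool
python3 -m inch '[[[0,0,0],[0,0,0],1],[[0,0,0],[0,0,0],1]]'
```

```text
clock: 2.35
ee_pos: [0.5056, 0.3297, 0.0356]
wrist_force: [-0.1, 1.3, 0.5]
opening: 0.0854
grip_force: 0.0
clock: 2.95
ee_pos: [0.5071, 0.3295, 0.0368]
wrist_force: [-0.7, -0.0, 2.5]
opening: 0.0169
grip_force: 62.0
clock: 3.15
ee_pos: [0.5071, 0.3295, 0.0367]
tool_rot: [0.0, 0.068, 0.998, 0.0]
wrist_force: [-0.3, -0.1, 3.4]
opening: 0.0174
grip_force: 62.1
```

```bash
python3 -m inch '[[[0,0,0],[0,0,-0.6],1],[[0,0,0],[0,0,-0.9],1],[[0,0,0],[0,0,-0.9],1],[[0,0,-0.6],[0,0,-0.4],1],[[0,0,-0.65],[0,0,0],1],[[0,0,-0.6],[0,0,0],1],[[0,0,0],[0,0,0],1],[[0,0,0],[0,0,0],1]]' | grep -v tool
python3 -c "
from h import *
plan([.568,.148,.083],4.9)"
```

```text
clock: 3.95
ee_pos: [0.5062, 0.3286, 0.1195]
wrist_force: [0.1, 0.1, -1.3]
opening: 0.0175
grip_force: 61.4
t 3.95 ee [0.5062 0.3286 0.1195] yaw 4.83 F [ 0.14  0.1  -1.32] op 0.0175 grip 61.4
  units turn z -0.01 shift [-1.54 -6.17  1.22]
```

```bash
python3 -m inch '[[[0,0,0],[-0.2,-0.7,0],1],[[0,0,0],[-0.25,-1,0],1],[[0,0,0],[-0.25,-1,0],1],[[0,0,0],[-0.25,-1,0],1],[[0,0,0],[-0.25,-1,0],1],[[0,0,0],[-0.2,-0.9,0.3],1],[[0,0,0],[-0.14,-0.57,0.4],1],[[0,0,0],[0,0,0.5],1]]' | grep -v tool
python3 -m inch '[[[0,0,0],[0,0,0],1],[[0,0,0],[0,0,0],1],[[0,0,0],[0,0,0],1]]' | grep -v tool
python3 -c "
from h import *
d=snap('top','t2');s=snap('scene','s2')
a=cv2.resize(d['color'][140:250,150:330],None,fx=4,fy=4);b=cv2.resize(s['color'][180:300,220:400],None,fx=4,fy=4)
cv2.imwrite('pics/c2.png',cv2.resize(np.vstack([a,b])[:,:,::-1],(470,600)))
plan([.568,.148,.068],4.9)"
```

```text
clock: 4.75
ee_pos: [0.5699, 0.1449, 0.0834]
wrist_force: [0.5, -0.5, -1.7]
opening: 0.0172
grip_force: 61.4
clock: 5.05
ee_pos: [0.5683, 0.1511, 0.0845]
wrist_force: [0.5, -0.6, -3.0]
opening: 0.0175
grip_force: 61.4
t 5.15 ee [0.5688 0.1504 0.0849] yaw 5.06 F [ 0.72 -0.62 -2.1 ] op 0.0173 grip 61.4
  units turn z 0.02 shift [ 0.03 -0.08  0.56]
```

View pics/c2.png

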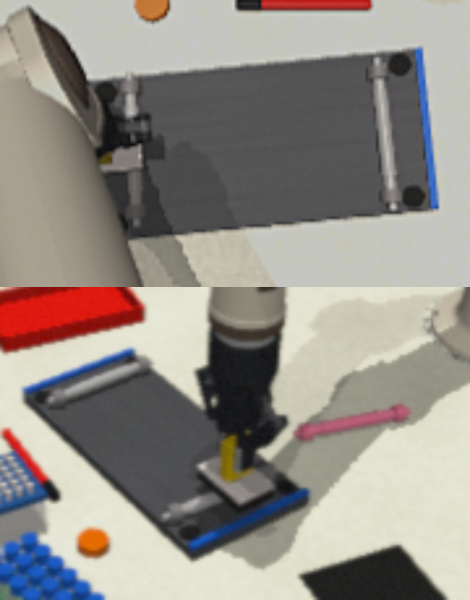

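The presser hangs centred over the left spindle's barrel between the collars; the right spindle is untouched. Lowering to contact.

```bash
f(){ grep -E 'clock|ee_pos|wrist' | tr '\n' ' '; echo; }
python3 -m inch '[[[0,0,0],[0,0,0.3],1],[[0,0,0],[0,0,0.2],1],[[0,0,0],[0,0,0],1],[[0,0,0],[0,0,0],1],[[0,0,0],[0,0,0],1]]'|f
python3 -m inch '[[[0,0,0],[0,0,0],1]]'|f
python3 -m inch '[[[0,0,0],[0,0,0.03],1],[[0,0,0],[0,0,0],1]]'|f
python3 -m inch '[[[0,0,0],[0,0,0],1]]'|f
python3 -m inch '[[[0,0,0],[0,0,0.03],1],[[0,0,0],[0,0,0],1]]'|f
python3 -m inch '[[[0,0,0],[0,0,0],1]]'|f
python3 -m inch '[[[0,0,0],[0,0,0],1]]'|f
```

```text
clock: 5.65 ee_pos: [0.5688, 0.1488, 0.0693] wrist_force: [0.5, 1.5, -2.3] 
clock: 5.75 ee_pos: [0.5689, 0.1488, 0.0695] wrist_force: [0.1, 0.2, -1.4] 
clock: 5.95 ee_pos: [0.5687, 0.1486, 0.0684] wrist_force: [-0.4, 0.6, -1.9] 
clock: 6.05 ee_pos: [0.5687, 0.1487, 0.0684] wrist_force: [1.4, 0.4, -1.5] 
clock: 6.25 ee_pos: [0.5686, 0.1487, 0.0674] wrist_force: [-0.5, 0.6, -2.5] 
clock: 6.35 ee_pos: [0.5686, 0.1487, 0.0674] wrist_force: [0.9, 0.8, -2.2] 
clock: 6.45 ee_pos: [0.5686, 0.1488, 0.0675] wrist_force: [0.1, 0.1, -1.5]
```

```bash
f(){ grep -E 'clock|ee_pos|wrist' | tr '\n' ' '; echo; }
for i in 1 2; do
python3 -m inch '[[[0,0,0],[0,0,0.02],1],[[0,0,0],[0,0,0],1]]'|f
python3 -m inch '[[[0,0,0],[0,0,0],1]]'|f
python3 -m inch '[[[0,0,0],[0,0,0],1]]'|f
done
```

```text
clock: 6.65 ee_pos: [0.5686, 0.1487, 0.0668] wrist_force: [-0.7, -0.3, -2.1] 
clock: 6.75 ee_pos: [0.5687, 0.1487, 0.0669] wrist_force: [-0.4, 0.5, -1.4] 
clock: 6.85 ee_pos: [0.5687, 0.1488, 0.0669] wrist_force: [0.4, -0.5, -2.4] 
clock: 7.05 ee_pos: [0.5686, 0.1487, 0.0662] wrist_force: [0.2, 0.2, -1.8] 
clock: 7.15 ee_pos: [0.5686, 0.1487, 0.0663] wrist_force: [0.4, -0.3, -2.0] 
clock: 7.25 ee_pos: [0.5687, 0.1487, 0.0663] wrist_force: [0.0, 0.3, -1.5]
```

```bash
f(){ grep -E 'clock|ee_pos|wrist' | tr '\n' ' '; echo; }
for i in 1 2 3; do
python3 -m inch '[[[0,0,0],[0,0,0.02],1],[[0,0,0],[0,0,0],1]]'|f
python3 -m inch '[[[0,0,0],[0,0,0],1]]'|f
python3 -m inch '[[[0,0,0],[0,0,0],1]]'|f
done
```

```text
clock: 7.45 ee_pos: [0.5688, 0.1488, 0.0658] wrist_force: [0.6, 0.4, -1.2] 
clock: 7.55 ee_pos: [0.5688, 0.1488, 0.0658] wrist_force: [-0.5, 0.2, -0.2] 
clock: 7.65 ee_pos: [0.5687, 0.1488, 0.0658] wrist_force: [-0.3, 0.1, -2.1] 
clock: 7.85 ee_pos: [0.5688, 0.1488, 0.0653] wrist_force: [-0.9, 0.2, 1.5] 
clock: 7.95 ee_pos: [0.5688, 0.1488, 0.0653] wrist_force: [-0.6, 0.0, 1.3] 
clock: 8.05 ee_pos: [0.5688, 0.1488, 0.0653] wrist_force: [-1.4, 0.2, 1.2] 
clock: 8.25 ee_pos: [0.5688, 0.1488, 0.0648] wrist_force: [-0.7, 0.2, 4.0] 
clock: 8.35 ee_pos: [0.5689, 0.1488, 0.0648] wrist_force: [-1.6, -0.4, 3.4] 
clock: 8.45 ee_pos: [0.5688, 0.1488, 0.0647] wrist_force: [-0.5, -0.5, 3.9]
```

Contact came at TCP z ≈ 65.7 mm. The true barrel should give about 67.7 mm and the bent one about 65.2 mm, so the left spindle is probably bent. I'll roll on the bent profile (19θ−2.5 sinθ, 2.5(1−cosθ)), because if that's wrong it only unloads.

```bash
f(){ grep -E 'clock|ee_pos|wrist' | tr '\n' ' '; echo; }
python3 -m inch '[[[0,0,0],[0,-0.193,-0.005],1]]'|f
python3 -m inch '[[[0,0,0],[0,-0.196,-0.0145],1]]'|f
python3 -m inch '[[[0,0,0],[0,-0.202,-0.022],1],[[0,0,0],[0,0,0],1]]'|f
python3 -m inch '[[[0,0,0],[0,0,0],1]]'|f
python3 -m inch '[[[0,0,0],[0,0,0],1]]'|f
```

```text
clock: 8.55 ee_pos: [0.5691, 0.1442, 0.0649] wrist_force: [-1.1, 0.6, 4.5] 
clock: 8.65 ee_pos: [0.5695, 0.1372, 0.0652] wrist_force: [-3.1, 1.7, 5.7] 
clock: 8.85 ee_pos: [0.57, 0.1295, 0.0658] wrist_force: [-2.9, -1.0, 6.6] 
clock: 8.95 ee_pos: [0.5698, 0.1301, 0.0658] wrist_force: [-2.1, 1.1, 5.4] 
clock: 9.05 ee_pos: [0.5699, 0.1304, 0.0658] wrist_force: [-2.0, -0.0, 6.4]
```

Force rose although the arm lifted about 1 mm, so the left one is bent. I'll ease off half a millimetre and go on.

```bash
f(){ grep -E 'clock|ee_pos|wrist' | tr '\n' ' '; echo; }
python3 -m inch '[[[0,0,0],[0,0,-0.015],1],[[0,0,0],[0,-0.211,-0.03],1]]'|f
python3 -m inch '[[[0,0,0],[0,-0.221,-0.029],1]]'|f
python3 -m inch '[[[0,0,0],[0,0,0],1]]'|f
python3 -m inch '[[[0,0,0],[0,0,0],1]]'|f
```

```text
clock: 9.25 ee_pos: [0.5701, 0.1253, 0.0669] wrist_force: [-2.5, 1.7, 4.3] 
clock: 9.35 ee_pos: [0.5706, 0.1176, 0.0678] wrist_force: [-4.4, 0.4, 5.7] 
clock: 9.45 ee_pos: [0.5708, 0.1157, 0.0678] wrist_force: [-3.5, 0.9, 5.5] 
clock: 9.55 ee_pos: [0.5708, 0.1164, 0.0678] wrist_force: [-3.8, 0.3, 4.5]
```

```bash
f(){ grep -E 'clock|ee_pos|wrist' | tr '\n' ' '; echo; }
python3 -m inch '[[[0,0,0],[0.02,-0.205,-0.03],1]]'|f
python3 -m inch '[[[0,0,0],[0.02,-0.205,-0.024],1]]'|f
python3 -m inch '[[[0,0,0],[0,0,0],1]]'|f
python3 -m inch '[[[0,0,0],[0,0,0],1]]'|f
```

```text
clock: 9.65 ee_pos: [0.5709, 0.1119, 0.0688] wrist_force: [-2.5, 1.3, 2.5] 
clock: 9.75 ee_pos: [0.5712, 0.1046, 0.0695] wrist_force: [-2.0, 0.7, 2.4] 
clock: 9.85 ee_pos: [0.5713, 0.1031, 0.0695] wrist_force: [-2.0, -0.2, 3.8] 
clock: 9.95 ee_pos: [0.5712, 0.1046, 0.0695] wrist_force: [-1.9, 0.2, 2.6]
```

```bash
f(){ grep -E 'clock|ee_pos|wrist' | tr '\n' ' '; echo; }
python3 -m inch '[[[0,0,0],[0.02,-0.246,-0.014],1]]'|f
python3 -m inch '[[[0,0,0],[0.02,-0.25,-0.005],1]]'|f
python3 -m inch '[[[0,0,0],[0.02,-0.25,0.005],1]]'|f
python3 -m inch '[[[0,0,0],[0,0,0],1]]'|f
python3 -m inch '[[[0,0,0],[0,0,0],1]]'|f
```

```text
clock: 10.05 ee_pos: [0.5714, 0.0996, 0.07] wrist_force: [-1.1, 0.3, 1.3] 
clock: 10.15 ee_pos: [0.5718, 0.0907, 0.0702] wrist_force: [-0.1, -0.4, 2.1] 
clock: 10.25 ee_pos: [0.5722, 0.0824, 0.0702] wrist_force: [2.0, -1.2, 1.6] 
clock: 10.35 ee_pos: [0.5723, 0.0807, 0.0701] wrist_force: [1.7, -0.3, 2.0] 
clock: 10.45 ee_pos: [0.5721, 0.0826, 0.0702] wrist_force: [1.1, 0.6, 1.3]
```

```bash
f(){ grep -E 'clock|ee_pos|wrist' | tr '\n' ' '; echo; }
python3 -m inch '[[[0,0,0],[0.005,-0.246,0.018],1]]'|f
python3 -m inch '[[[0,0,0],[0.005,-0.24,0.024],1]]'|f
python3 -m inch '[[[0,0,0],[0.005,-0.231,0.027],1]]'|f
python3 -m inch '[[[0,0,0],[0,0,0],1]]'|f
python3 -m inch '[[[0,0,0],[0,0,0],1]]'|f
```

```text
clock: 10.55 ee_pos: [0.5724, 0.0776, 0.0698] wrist_force: [1.8, -0.3, 3.0] 
clock: 10.65 ee_pos: [0.5729, 0.0688, 0.069] wrist_force: [1.7, -0.6, 2.4] 
clock: 10.75 ee_pos: [0.5733, 0.061, 0.0681] wrist_force: [2.0, -1.4, 3.2] 
clock: 10.85 ee_pos: [0.5732, 0.0595, 0.0679] wrist_force: [2.6, -0.5, 3.1] 
clock: 10.95 ee_pos: [0.5731, 0.0612, 0.068] wrist_force: [2.8, -1.1, 3.5]
```

```bash
f(){ grep -E 'clock|ee_pos|wrist' | tr '\n' ' '; echo; }
python3 -m inch '[[[0,0,0],[-0.01,-0.221,0.029],1]]'|f
python3 -m inch '[[[0,0,0],[-0.01,-0.211,0.027],1]]'|f
python3 -m inch '[[[0,0,0],[-0.01,-0.202,0.02],1]]'|f
python3 -m inch '[[[0,0,0],[0,0,0],1]]'|f
python3 -m inch '[[[0,0,0],[0,0,0],1]]'|f
```

```text
clock: 11.05 ee_pos: [0.5735, 0.0568, 0.0673] wrist_force: [1.4, 0.5, 4.0] 
clock: 11.15 ee_pos: [0.574, 0.0491, 0.0662] wrist_force: [0.3, -1.2, 5.6] 
clock: 11.25 ee_pos: [0.5744, 0.0424, 0.0653] wrist_force: [-1.2, -1.4, 4.9] 
clock: 11.35 ee_pos: [0.5744, 0.0411, 0.0652] wrist_force: [-1.6, -1.2, 5.4] 
clock: 11.45 ee_pos: [0.5744, 0.0424, 0.0653] wrist_force: [-1.9, -2.0, 5.7]
```

```bash
f(){ grep -E 'clock|ee_pos|wrist' | tr '\n' ' '; echo; }
python3 -m inch '[[[0,0,0],[0,-0.2,0.006],1]]'|f
python3 -m inch '[[[0,0,0],[0,-0.2,0.003],1]]'|f
python3 -m inch '[[[0,0,0],[0,-0.03,0],1],[[0,0,0],[0,0,0],1]]'|f
python3 -m inch '[[[0,0,0],[0,0,0],1],[[0,0,0],[0,0,0],1]]'|f
python3 -m inch '[[[0,0,0],[0,0,-0.05],1],[[0,0,0],[0,0,-0.05],1],[[0,0,0],[0,0,-0.4],1],[[0,0,0],[0,0,-0.9],1],[[0,0,0],[0,0,-0.5],1],[[0,0,0],[0,0,0],1]]'|f
python3 -c "
from h import *
d=snap('top','t3');s=snap('scene','s3')
a=cv2.resize(d['color'][140:250,150:330],None,fx=4,fy=4);b=cv2.resize(s['color'][180:300,220:400],None,fx=4,fy=4)
cv2.imwrite('pics/c3.png',cv2.resize(np.vstack([a,b])[:,:,::-1],(470,600)))
plan([.585,-.160,.105],4.9)"
```

```text
clock: 11.55 ee_pos: [0.5749, 0.0384, 0.0652] wrist_force: [-2.5, -0.6, 3.5] 
clock: 11.65 ee_pos: [0.5754, 0.0314, 0.065] wrist_force: [-2.7, -0.5, 2.4] 
clock: 11.85 ee_pos: [0.5757, 0.0296, 0.065] wrist_force: [-2.5, -0.8, 2.7] 
clock: 12.05 ee_pos: [0.5765, 0.0304, 0.0652] wrist_force: [-2.0, 0.1, 2.5] 
clock: 12.65 ee_pos: [0.579, 0.0305, 0.1255] wrist_force: [0.6, 0.7, -1.1] 
t 12.75 ee [0.5767 0.03   0.1227] yaw 4.94 F [-0.46 -0.11 -2.35] op 0.0171 grip 61.5
  units turn z 0.01 shift [ 0.26 -6.34  0.59]
```

View pics/c3.png

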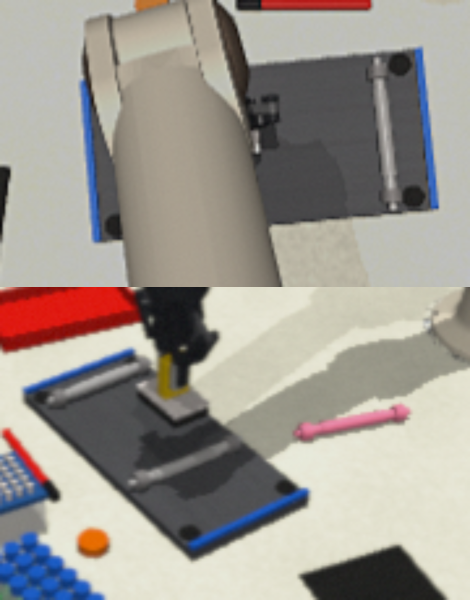

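The left spindle has rolled about 69 mm toward the plate's middle and rests there on its collars. The right one is still at its place. Moving over it.

```bash
f(){ grep -E 'clock|ee_pos|wrist' | tr '\n' ' '; echo; }
python3 -m inch '[[[0,0,0],[0.04,-0.7,0],1],[[0,0,0],[0.04,-1,0],1],[[0,0,0],[0.04,-1,0],1],[[0,0,0],[0.04,-1,0],1],[[0,0,0],[0.04,-1,0],1],[[0,0,0],[0.04,-1,0.4],1],[[0,0,0],[0.02,-0.64,0.4],1],[[0,0,0],[0,0,0.3],1]]'|f
python3 -m inch '[[[0,0,0],[0,0,0.3],1],[[0,0,0],[0,0,0.2],1],[[0,0,0],[0,0,0],1],[[0,0,0],[0,0,0],1],[[0,0,0],[0,0,0],1]]'|f
python3 -c "
from h import *
plan([.585,-.161,.0695],4.9)"
```

```text
clock: 13.55 ee_pos: [0.5833, -0.1643, 0.087] wrist_force: [-0.1, 0.7, -2.4] 
clock: 14.05 ee_pos: [0.5856, -0.1593, 0.0749] wrist_force: [-0.1, 0.6, -2.4] 
t 14.05 ee [ 0.5856 -0.1593  0.0749] yaw 5.02 F [-0.06  0.57 -2.39] op 0.0169 grip 61.3
  units turn z 0.02 shift [ 0.03 -0.05  0.18]
```

```bash
f(){ grep -E 'clock|ee_pos|wrist' | tr '\n' ' '; echo; }
python3 -m inch '[[[0,0,0],[0,0,0.1],1],[[0,0,0],[0,0,0.1],1],[[0,0,0],[0,0,0],1]]'|f
python3 -m inch '[[[0,0,0],[0,0,0],1]]'|f
python3 -m inch '[[[0,0,0],[0,0,0.02],1],[[0,0,0],[0,0,0],1]]'|f
python3 -m inch '[[[0,0,0],[0,0,0],1]]'|f
python3 -m inch '[[[0,0,0],[0,0,0.02],1],[[0,0,0],[0,0,0],1]]'|f
python3 -m inch '[[[0,0,0],[0,0,0],1]]'|f
```

```text
clock: 14.35 ee_pos: [0.5852, -0.16, 0.0683] wrist_force: [0.6, -0.1, -1.0] 
clock: 14.45 ee_pos: [0.5851, -0.16, 0.0684] wrist_force: [0.1, -0.1, -2.3] 
clock: 14.65 ee_pos: [0.5852, -0.1601, 0.068] wrist_force: [-0.5, -0.1, 0.2] 
clock: 14.75 ee_pos: [0.5852, -0.1601, 0.068] wrist_force: [-0.7, 0.7, 0.4] 
clock: 14.95 ee_pos: [0.5852, -0.1601, 0.0675] wrist_force: [-0.6, -0.2, 3.0] 
clock: 15.05 ee_pos: [0.5852, -0.1601, 0.0675] wrist_force: [-1.0, 0.5, 3.0]
```

Contact came at 68.3 mm, 2.6 mm higher than the other, which matches the true spindle. Rolling it level toward +y.

```bash
f(){ grep -E 'clock|ee_pos|wrist' | tr '\n' ' '; echo; }
python3 -m inch '[[[0,0,0],[0,0.15,0],1],[[0,0,0],[0,0.25,0],1],[[0,0,0],[0,0.25,0],1]]'|f
python3 -m inch '[[[0,0,0],[0,0,0],1],[[0,0,0],[0,0,0],1]]'|f
```

```text
clock: 15.35 ee_pos: [0.5833, -0.1398, 0.0673] wrist_force: [-2.1, -1.1, 3.9] 
clock: 15.55 ee_pos: [0.5833, -0.1397, 0.0672] wrist_force: [-2.4, 0.6, 4.2]
```

```bash
f(){ grep -E 'clock|ee_pos|wrist' | tr '\n' ' '; echo; }
python3 -m inch '[[[0,0,0],[0,0.2,0],1],[[0,0,0],[0,0.2,0],1],[[0,0,0],[0,0.2,0],1]]'|f
python3 -m inch '[[[0,0,0],[0,0,0],1],[[0,0,0],[0,0,0],1]]'|f
```

```text
clock: 15.85 ee_pos: [0.5816, -0.1222, 0.0672] wrist_force: [-3.0, -0.6, 4.6] 
clock: 16.05 ee_pos: [0.5816, -0.1215, 0.0671] wrist_force: [-1.4, 0.5, 4.9]
```

```bash
f(){ grep -E 'clock|ee_pos|wrist' | tr '\n' ' '; echo; }
python3 -m inch '[[[0,0,0],[0,0.15,-0.01],1],[[0,0,0],[0,0.25,-0.004],1],[[0,0,0],[0,0.25,-0.003],1]]'|f
python3 -m inch '[[[0,0,0],[0,0.25,-0.003],1],[[0,0,0],[0,0.25,-0.003],1]]'|f
python3 -m inch '[[[0,0,0],[0,0,0],1],[[0,0,0],[0,0,0],1]]'|f
```

```text
clock: 16.35 ee_pos: [0.5798, -0.1022, 0.0675] wrist_force: [-2.0, -0.0, 3.1] 
clock: 16.55 ee_pos: [0.5783, -0.0871, 0.0676] wrist_force: [-1.1, -0.9, 3.2] 
clock: 16.75 ee_pos: [0.5785, -0.0878, 0.0676] wrist_force: [-2.5, 0.2, 3.0]
```

```bash
f(){ grep -E 'clock|ee_pos|wrist' | tr '\n' ' '; echo; }
python3 -m inch '[[[0,0,0],[0,0.15,-0.002],1],[[0,0,0],[0,0.25,-0.002],1],[[0,0,0],[0,0.25,-0.002],1]]'|f
python3 -m inch '[[[0,0,0],[0,0.25,-0.002],1],[[0,0,0],[0,0.25,-0.002],1]]'|f
python3 -m inch '[[[0,0,0],[0,0.25,-0.002],1],[[0,0,0],[0,0.17,0],1]]'|f
python3 -m inch '[[[0,0,0],[0,0,0],1],[[0,0,0],[0,0,0],1],[[0,0,0],[0,0,0],1]]'|f
python3 -m inch '[[[0,0,0],[0,0,-0.05],1],[[0,0,0],[0,0,-0.05],1],[[0,0,0],[0,0,-0.4],1],[[0,0,0],[0,0,-0.9],1],[[0,0,0],[0,0,-0.5],1],[[0,0,0],[0,0,0],1]]'|f
python3 -c "
from h import *
plan([.503,.327,.12],-7.8)"
```

```text
clock: 17.05 ee_pos: [0.5769, -0.0684, 0.0679] wrist_force: [-2.6, -0.5, 1.6] 
clock: 17.25 ee_pos: [0.5758, -0.0528, 0.0681] wrist_force: [-0.6, -0.6, -0.2] 
clock: 17.45 ee_pos: [0.5748, -0.04, 0.0682] wrist_force: [-0.8, -0.4, -0.2] 
clock: 17.75 ee_pos: [0.575, -0.0418, 0.0682] wrist_force: [-0.4, 1.2, -1.6] 
clock: 18.35 ee_pos: [0.5772, -0.0414, 0.1284] wrist_force: [1.2, 0.8, -1.3] 
t 18.35 ee [ 0.5772 -0.0414  0.1284] yaw 4.94 F [ 1.22  0.79 -1.33] op 0.0174 grip 61.4
  units turn z 1.85 shift [ 4.12 11.83  0.28]
```

```bash
f(){ grep -E 'clock|ee_pos|wrist' | tr '\n' ' '; echo; }
python3 -m inch '[[[0,0,0.93],[0,0,0],1],[[0,0,0.92],[0,0,0],1],[[0,0,0],[0.3,0.85,0],1],[[0,0,0],[0.35,1,0],1],[[0,0,0],[0.35,1,0],1],[[0,0,0],[0.35,1,0],1],[[0,0,0],[0.35,1,0],1],[[0,0,0],[0.35,1,0],1]]'|f
python3 -m inch '[[[0,0,0],[0.35,1,0],1],[[0,0,0],[0.35,1,0],1],[[0,0,0],[0.35,1,0],1],[[0,0,0],[0.35,1,0],1],[[0,0,0],[0.35,1,0],1],[[0,0,0],[0.35,1,0],1],[[0,0,0],[0,0,0],1],[[0,0,0],[0,0,0],1]]'|f
python3 -c "
from h import *
plan([.500,.330,.042],-7)
d=snap('top','t4');s=snap('scene','s4')
a=cv2.resize(d['color'][140:250,150:330],None,fx=4,fy=4);b=cv2.resize(s['color'][180:300,220:400],None,fx=4,fy=4)
cv2.imwrite('pics/c4.png',cv2.resize(np.vstack([a,b])[:,:,::-1],(470,600)))"
```

```text
clock: 19.15 ee_pos: [0.5367, 0.1418, 0.1246] wrist_force: [0.1, 0.2, -2.0] 
clock: 19.95 ee_pos: [0.4984, 0.3283, 0.1244] wrist_force: [-0.4, -0.9, -2.3] 
t 19.95 ee [0.4984 0.3283 0.1244] yaw -7.63 F [-0.37 -0.86 -2.29] op 0.0171 grip 61.4
  units turn z -0.09 shift [-0.05  0.06  2.75]
```

View pics/c4.png

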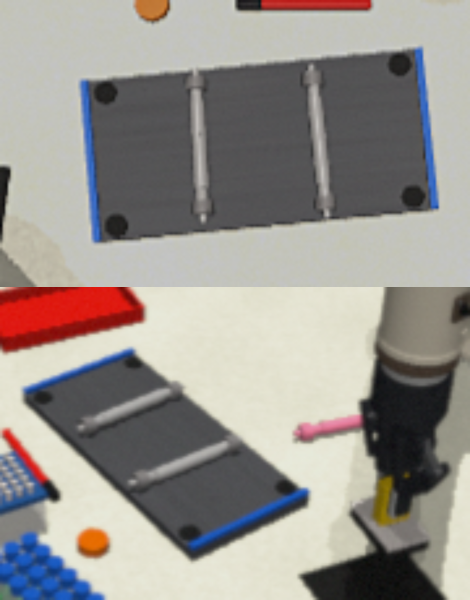

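Both spindles lie in the middle of the plate, at crop x ≈ 200 (bent) and x ≈ 318 (true), each rolled well past 50 mm. Setting the presser down and measuring both spindles.

```bash
f(){ grep -E 'clock|ee_pos|wrist|open' | tr '\n' ' '; echo; }
python3 -m inch '[[[0,0,0],[-0.05,0.06,0.7],1],[[0,0,0],[0,0,0.9],1],[[0,0,0],[0,0,0.7],1],[[0,0,0],[0,0,0.4],1],[[0,0,0],[0,0,0.1],1],[[0,0,0],[0,0,0.1],1],[[0,0,0],[0,0,0.02],1],[[0,0,0],[0,0,0],1]]'|f
python3 -c "
from h import *
plan([.500,.330,.0367],-7)
d=load('t4')
k,c=K(d)
P=lambda x,y,z:ray(d,150+x*720/470/4,140+y*(920/600)/4,z)
L=[P(197,83,.032),P(203,204,.032)];R=[P(311,75,.032),P(324,203,.032)]
for q in(L,R): print(np.array(q).round(4),(q[0]+q[1])[:2]/2,np.degrees(np.arctan2(*(q[0]-q[1])[1::-1])))
h=cv2.cvtColor(d['color'],cv2.COLOR_RGB2HSV).astype(int); m=((h[:,:,1]<50)&(h[:,:,2]>115)).astype(np.uint8)
for u0,u1 in((217,238),(262,284)):
    M=np.zeros_like(m);M[160:220,u0:u1]=m[160:220,u0:u1]
    v,u=np.nonzero(M); vx,vy,x0,y0=cv2.fitLine(np.c_[u,v].astype(np.float32),1,0,.01,.01).ravel()
    a=ray(d,x0,y0,.03);b=ray(d,x0+20*vx,y0+20*vy,.03);print(a,np.degrees(np.arctan2(*(b-a)[1::-1])),len(u))
"
```

```text
clock: 20.85 ee_pos: [0.5018, 0.3297, 0.0385] wrist_force: [-0.0, -0.5, -1.6] opening: 0.0176 
t 20.85 ee [0.5018 0.3297 0.0385] yaw -7.77 F [-0.05 -0.51 -1.64] op 0.0176 grip 61.5
  units turn z -0.11 shift [0.06 0.   0.06]
[[0.6376 0.0576 0.032 ]
 [0.5118 0.0517 0.032 ]] [0.57466803 0.05468381] 2.6845574157490293
[[ 0.6445 -0.0606  0.032 ]
 [ 0.5113 -0.0727  0.032 ]] [ 0.57790248 -0.06665352] 5.164833358693513
[0.65203184 0.05892181 0.03      ] -178.65059059418826 389
[ 0.65405088 -0.06074778  0.03      ] -175.24113670790345 311
```

```bash
f(){ grep -E 'clock|ee_pos|wrist|open' | tr '\n' ' '; echo; }
python3 -m inch '[[[0,0,0],[0,0,0.05],1],[[0,0,0],[0,0,0.02],1],[[0,0,0],[0,0,0],1]]'|f
python3 -m inch '[[[0,0,0],[0,0,0],-1],[[0,0,0],[0,0,0],-1],[[0,0,0],[0,0,0],-1],[[0,0,0],[0,0,0],-1],[[0,0,0],[0,0,0],-1],[[0,0,0],[0,0,0],-1]]'|f
python3 -m inch '[[[0,0,0],[0,0,-0.5],-1],[[0,0,0],[0,0,-0.9],-1],[[0,0,0],[0,0,-0.9],-1],[[0,0,-0.8],[0,0,-0.6],-1],[[0,0,-0.8],[0,0,0],-1],[[0,0,0],[0,0,0],-1]]'|f
python3 -c "
from h import *
plan([.5745,.0550,.095],3.2)"
```

```text
clock: 21.15 ee_pos: [0.502, 0.3298, 0.0366] wrist_force: [-1.7, -0.7, 4.6] opening: 0.0176 
clock: 21.75 ee_pos: [0.5011, 0.3293, 0.0354] wrist_force: [0.8, -0.1, -0.5] opening: 0.0852 
clock: 22.35 ee_pos: [0.5019, 0.3297, 0.1245] wrist_force: [-0.3, -0.2, -0.5] opening: 0.0854 
t 22.35 ee [0.5019 0.3297 0.1245] yaw 3.28 F [-0.3  -0.21 -0.45] op 0.0854 grip 0.0
  units turn z 0.01 shift [-1.9  -9.28  0.98]
```

```bash
f(){ grep -E 'clock|ee_pos|wrist|open' | tr '\n' ' '; echo; }
python3 -m inch '[[[0,0,0],[-0.2,-0.9,0],-1],[[0,0,0],[-0.2,-1,0],-1],[[0,0,0],[-0.2,-1,0],-1],[[0,0,0],[-0.2,-1,0],-1],[[0,0,0],[-0.2,-1,0],-1],[[0,0,0],[-0.2,-1,0],-1],[[0,0,0],[-0.2,-1,0],-1],[[0,0,0],[-0.2,-1,0.2],-1]]'|f
python3 -m inch '[[[0,0,0],[-0.2,-0.9,0.3],-1],[[0,0,0],[-0.1,-0.48,0.4],-1],[[0,0,0],[0,0,0],-1],[[0,0,0],[0,0,0],-1],[[0,0,0],[0,0,0],-1],[[0,0,0],[0,0,0],-1]]'|f
python3 -c "
from h import *
plan([.5745,.0550,.018],3.2)
s=snap('scene','s5')
b=cv2.resize(s['color'][160:340,220:420],None,fx=3,fy=3)
cv2.imwrite('pics/c5.png',b[:,:,::-1])"
```

```text
clock: 23.15 ee_pos: [0.563, 0.0943, 0.1173] wrist_force: [0.5, 0.3, -0.2] opening: 0.085 
clock: 23.75 ee_pos: [0.5738, 0.0567, 0.096] wrist_force: [0.1, 0.5, 0.8] opening: 0.0853 
t 23.75 ee [0.5738 0.0567 0.096 ] yaw 3.38 F [0.1  0.48 0.78] op 0.0853 grip 0.0
  units turn z 0.03 shift [-0.02 -0.06  2.6 ]
```

View pics/c5.png

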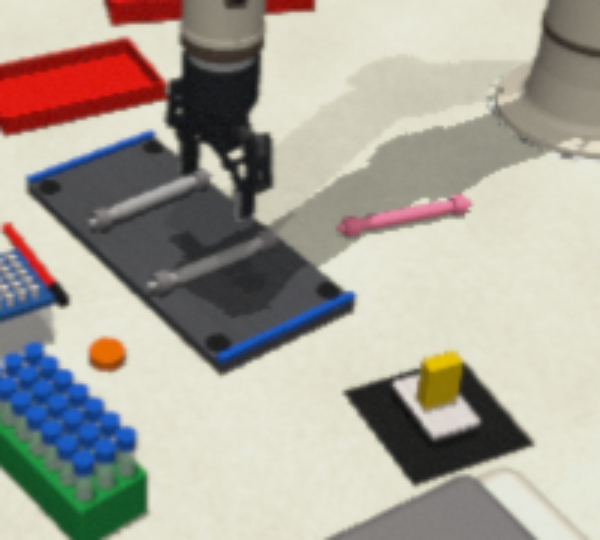

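The presser stands upright on its mat. The open fingers are above the bent spindle, clear of the true one. Descending and gripping.

```bash
f(){ grep -E 'clock|ee_pos|wrist|open|grip' | tr '\n' ' '; echo; }
python3 -m inch '[[[0,0,0],[0,-0.06,0.7],-1],[[0,0,0],[0,0,0.8],-1],[[0,0,0],[0,0,0.6],-1],[[0,0,0],[0,0,0.3],-1],[[0,0,0],[0,0,0.15],-1],[[0,0,0],[0,0,0],-1],[[0,0,0],[0,0,0],-1]]'|f
python3 -m inch '[[[0,0,0],[0,0,0],1],[[0,0,0],[0,0,0],1],[[0,0,0],[0,0,0],1],[[0,0,0],[0,0,0],1],[[0,0,0],[0,0,0],1],[[0,0,0],[0,0,0],1],[[0,0,0],[0,0,0],1]]' 60|f
```

```text
clock: 24.5 ee_pos: [0.5746, 0.0531, 0.0199] wrist_force: [-0.1, 0.6, 0.0] opening: 0.0852 grip_force: 0.0 
clock: 25.2 ee_pos: [0.5742, 0.0531, 0.0194] wrist_force: [-0.9, 0.6, 4.9] opening: 0.0134 grip_force: 58.6
```

Opening is only 13.4 mm on a 16 mm barrel, so the pads are above its equator. I'll reopen, go 3 mm lower and regrip.

```bash
f(){ grep -E 'clock|ee_pos|wrist|open|grip' | tr '\n' ' '; echo; }
python3 -m inch '[[[0,0,0],[0,0,0],0.4],[[0,0,0],[0,0,0],0.4],[[0,0,0],[0,0,0.05],0.4],[[0,0,0],[0,0,0.05],0.4],[[0,0,0],[0,0,0],0.4]]'|f
python3 -m inch '[[[0,0,0],[0,0,0],1],[[0,0,0],[0,0,0],1],[[0,0,0],[0,0,0],1],[[0,0,0],[0,0,0],1]]' 60|f
python3 -m inch '[[[0,0,0],[0,0,0],1],[[0,0,0],[0,0,0],1]]' 60|f
```

```text
clock: 25.7 ee_pos: [0.5738, 0.0526, 0.016] wrist_force: [-0.1, -0.3, 2.3] opening: 0.0257 grip_force: 1.3 
clock: 26.1 ee_pos: [0.5745, 0.0531, 0.0166] wrist_force: [-0.7, 0.8, 6.0] opening: 0.0135 grip_force: 59.4 
clock: 26.3 ee_pos: [0.5744, 0.0531, 0.0166] wrist_force: [-0.6, -0.7, 5.2] opening: 0.0137 grip_force: 59.4
```

The opening is the same at the lower height, so it comes from pad give rather than a high grip. Lifting gently.

```bash
f(){ grep -E 'clock|ee_pos|wrist|open|grip' | tr '\n' ' '; echo; }
python3 -m inch '[[[0,0,0],[0,0,-0.2],1],[[0,0,0],[0,0,-0.4],1],[[0,0,0],[0,0,-0.6],1],[[0,0,0],[0,0,-0.8],1],[[0,0,0],[0,0,-0.8],1],[[0,0,0],[0,0,0],1],[[0,0,0],[0,0,0],1]]' 80|f
python3 -c "
from h import *
plan([.538,-.337,.1],-6)
d=snap('scene','s6')
b=cv2.resize(d['color'][130:300,180:400],None,fx=3,fy=3)
cv2.imwrite('pics/c6.png',b[:,:,::-1])"
```

```text
clock: 27.0 ee_pos: [0.5741, 0.0526, 0.1005] wrist_force: [-0.4, -0.6, -2.7] opening: 0.0128 grip_force: 78.2 
t 27.0 ee [0.5741 0.0526 0.1005] yaw 3.22 F [-0.38 -0.6  -2.68] op 0.0128 grip 78.2
  units turn z 1.34 shift [ -0.16 -13.04   0.02]
```

View pics/c6.png

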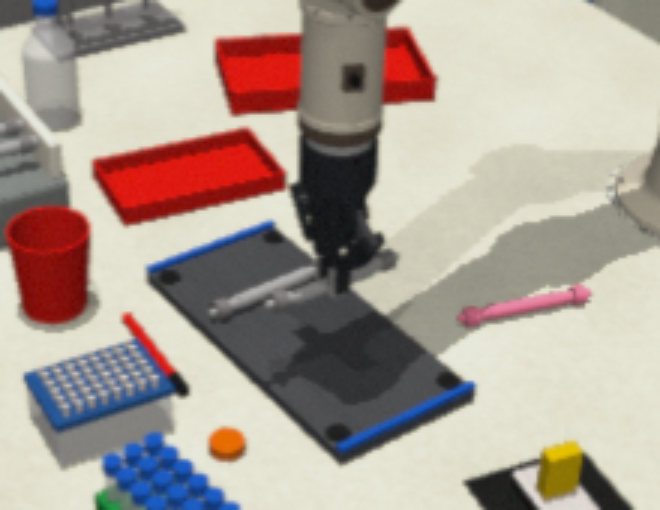

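The bent spindle is held level and the weight agrees; the true one stays on the plate. Moving to the small tray, where I'll open only partly since its inside width is 112 mm against 114 mm over the open fingers.

```bash
f(){ grep -E 'clock|ee_pos|wrist|open|grip' | tr '\n' ' '; echo; }
python3 -m inch '[[[0,0,0.67],[0,0,0],1],[[0,0,0.67],[0,0,0],1],[[0,0,0],[0,-0.8,0],1],[[0,0,0],[0,-1,0],1],[[0,0,0],[0,-1,0],1],[[0,0,0],[0,-1,0],1],[[0,0,0],[0,-1,0],1],[[0,0,0],[0,-1,0],1]]'|f
python3 -m inch '[[[0,0,0],[-0.03,-1,0],1],[[0,0,0],[-0.03,-1,0],1],[[0,0,0],[-0.03,-1,0],1],[[0,0,0],[-0.03,-1,0],1],[[0,0,0],[-0.03,-1,0],1],[[0,0,0],[0,-1,0],1],[[0,0,0],[0,-0.8,0],1],[[0,0,0],[0,-0.44,0],1]]'|f
python3 -m inch '[[[0,0,0],[0,0,0],1],[[0,0,0],[0,0,0],1]]'|f
python3 -c "
from h import *
plan([.538,-.337,.01],-6)"
```

```text
clock: 27.85 ee_pos: [0.5542, -0.1213, 0.0983] wrist_force: [-0.4, -0.8, -1.4] opening: 0.0129 grip_force: 78.4 
clock: 28.65 ee_pos: [0.5354, -0.3394, 0.0981] wrist_force: [-0.1, -0.7, -2.8] opening: 0.013 grip_force: 78.4 
clock: 28.85 ee_pos: [0.5375, -0.335, 0.0991] wrist_force: [-0.6, 1.0, -2.2] opening: 0.0127 grip_force: 78.4 
t 28.85 ee [ 0.5375 -0.335   0.0991] yaw -5.94 F [-0.56  1.03 -2.24] op 0.0127 grip 78.4
  units turn z 0.01 shift [-0.02 -0.06  2.97]
```

```bash
f(){ grep -E 'clock|ee_pos|wrist|open|grip' | tr '\n' ' '; echo; }
python3 -m inch '[[[0,0,0],[0,-0.06,0.7],1],[[0,0,0],[0,0,0.8],1],[[0,0,0],[0,0,0.7],1],[[0,0,0],[0,0,0.4],1],[[0,0,0],[0,0,0.2],1],[[0,0,0],[0,0,0.1],1],[[0,0,0],[0,0,0],1],[[0,0,0],[0,0,0],1]]'|f
python3 -m inch '[[[0,0,0],[0,0,0.05],1],[[0,0,0],[0,0,0],1]]'|f
```

```text
clock: 29.65 ee_pos: [0.5382, -0.3389, 0.014] wrist_force: [-0.4, -0.1, -1.5] opening: 0.0127 grip_force: 78.4 
clock: 29.85 ee_pos: [0.5376, -0.3389, 0.012] wrist_force: [-0.3, -0.6, -2.0] opening: 0.0129 grip_force: 78.4
```

```bash
f(){ grep -E 'clock|ee_pos|wrist|open|grip' | tr '\n' ' '; echo; }
python3 -m inch '[[[0,0,0],[0,0,0.07],1],[[0,0,0],[0,0,0.07],1],[[0,0,0],[0,0,0],1]]'|f
python3 -m inch '[[[0,0,0],[0,0,0],0.5],[[0,0,0],[0,0,0],0.4],[[0,0,0],[0,0,0],0.4],[[0,0,0],[0,0,0],0.4]]'|f
python3 -m inch '[[[0,0,0],[0,0,-0.3],0.4],[[0,0,0],[0,0,-0.8],0.4],[[0,0,0],[0,0,-1],0.4],[[0,0,0],[0,0,-1],0.4],[[0,0,0],[0,0,-1],-1],[[0,0,0],[0.8,-0.9,0],-1],[[0,0,0],[0.8,-0.9,0],-1],[[0,0,0],[0.8,-0.9,0],-1]]'|f
python3 -m inch '[[[0,0,0],[0.8,-0.9,0],-1],[[0,0,0],[0.8,-0.9,0],-1],[[0,0,0],[0,0,0],-1],[[0,0,0],[0,0,0],-1],[[0,0,0],[0,0,0],-1],[[0,0,0],[0,0,0],-1],[[0,0,0],[0,0,0],-1]]'|f
python3 -c "
from h import *
d=snap('top','t7');s=snap('scene','s7')
a=cv2.resize(d['color'][60:260,95:415],None,fx=2,fy=2);b=cv2.resize(s['color'][130:330,160:480],None,fx=2,fy=2)
cv2.imwrite('pics/c7.png',cv2.resize(np.vstack([a,b])[:,:,::-1],(480,600)))"
```

```text
clock: 30.15 ee_pos: [0.5371, -0.3384, 0.0069] wrist_force: [-0.5, 1.4, -1.4] opening: 0.0128 grip_force: 78.4 
clock: 30.55 ee_pos: [0.5377, -0.3387, 0.0076] wrist_force: [0.1, -0.1, 1.2] opening: 0.0254 grip_force: 0.0 
clock: 31.35 ee_pos: [0.457, -0.4124, 0.1317] wrist_force: [-0.3, -0.7, 0.1] opening: 0.0819 grip_force: 0.0 
clock: 32.05 ee_pos: [0.4053, -0.4593, 0.1304] wrist_force: [-0.5, 0.5, -0.1] opening: 0.0851 grip_force: 0.0
```

View pics/c7.png

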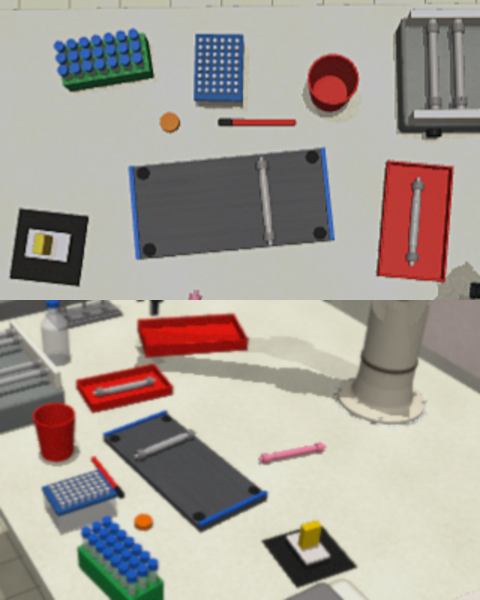

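The bent spindle lies in the small red tray (top crop (415,222)) and the true one is on the plate (265,200). The presser stands on the mat (48,247), and the bystanders are where they were. Handing in.

```bash
python3 -c "
from h import *
print(arm.finish_job())"
```

```text
the job is handed in; nothing more can be done
None
```

I rolled both spindles about one turn, put the bent one (the left, +y side) in the small red tray, left the true one on the plate and set the presser back on its mat; near the end of the true one's roll the presser force faded to about zero. I handed the job in at about 32 s and have not seen the verdict.

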